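# Sort copper sleeves on the gauge pin

## Task

One of the three large copper square-tube sleeves fits the level steel gauge pin: find it by sliding them along the pin, without forcing, and leave the one that fits on the pin, fully home against the stop plate. Put the two that do not fit in the steel bin, let go of everything, and leave the other tools and scraps on the bench where they are.

Things in the scene. Friction and masses are not known exactly. Their poses are not given: they have to be found in the camera images.
- sleeve_1: copper sleeve of square tube, 100 mm long, 40 x 40 mm outside, 0.2 to 0.35 kg, lying flat. Origin: middle of its underside; x along the tube; both ends alike, either may go on the pin. Which of the three sleeves fits is hidden and drawn anew each time: outside, mouths and weight tell nothing, only trying on the pin does
- sleeve_1_center (a point): middle of this sleeve, on the bore's axis, 20 mm above the underside, 50 mm from each end. The centred bore is 30 mm square for 24 mm from either end (clear of the pin), then a sharp step leads into a captive liner, 51 mm long, with 0.5 mm of play: bore 27 mm square in the one sleeve that fits, 20 mm in the other two
- sleeve_2: copper sleeve of square tube, 100 mm long, 40 x 40 mm outside, 0.2 to 0.35 kg, lying flat. Origin: middle of its underside; x along the tube; both ends alike, either may go on the pin. Which of the three sleeves fits is hidden and drawn anew each time: outside, mouths and weight tell nothing, only trying on the pin does
- sleeve_2_center (a point): middle of this sleeve, on the bore's axis, 20 mm above the underside, 50 mm from each end. The centred bore is 30 mm square for 24 mm from either end (clear of the pin), then a sharp step leads into a captive liner, 51 mm long, with 0.5 mm of play: bore 27 mm square in the one sleeve that fits, 20 mm in the other two
- sleeve_3: copper sleeve of square tube, 100 mm long, 40 x 40 mm outside, 0.2 to 0.35 kg, lying flat. Origin: middle of its underside; x along the tube; both ends alike, either may go on the pin. Which of the three sleeves fits is hidden and drawn anew each time: outside, mouths and weight tell nothing, only trying on the pin does
- sleeve_3_center (a point): middle of this sleeve, on the bore's axis, 20 mm above the underside, 50 mm from each end. The centred bore is 30 mm square for 24 mm from either end (clear of the pin), then a sharp step leads into a captive liner, 51 mm long, with 0.5 mm of play: bore 27 mm square in the one sleeve that fits, 20 mm in the other two
- gauge: fixed steel fit gauge: a level round pin, 24 mm in diameter, 75 mm long, axis 105 mm above the table, sticks out along the gauge's -x (roughly towards the robot) from a 50 x 50 mm stop plate on a grey post (56 mm wide, 140 mm high; base 150 x 120 x 15 mm). Origin: on the table below the stop plate's face; post on the +x side, base from 20 mm before the face. Nothing gives
- gauge_home (a point): on the pin's axis, 50 mm before the stop plate: where a sleeve's middle is when fully home; axes as the gauge's, slide on along +x. A fitting sleeve ends flat on the plate (75 mm of pin inside); an undersized one stops with 25 to 40 mm of pin inside. A fitting one held off-centre can also catch there and goes on when shifted sideways or up or down
- gauge_tip (a point): centre of the pin's flat nose, 12 mm wide, on the axis, 75 mm before the stop plate; the pin's last 15 mm taper evenly to it
- bin: fixed sheet-steel reject bin, 180 mm (its x) by 190 mm (its y) outside, 60 mm high, walls 4 mm, open on top; on the left or right of the bench. Origin: middle of its underside
- bin_in (a point): middle of the steel bin's inner floor, axes as the bin's
- tray: bystander: fixed empty shallow wooden tray, 180 x 180 x 25 mm, not used; origin under its middle
- hammer: bystander: steel hammer with a wooden handle, 255 mm long, 32 mm high, lying; origin under the middle of the handle
- mallet: bystander: rubber mallet with a wooden handle, 250 mm long, 56 mm high, lying; origin under the middle of the handle
- bowl: bystander: copper bowl, 100 mm wide, 45 mm high; origin under its middle
- block: bystander: dark steel bench block, 80 x 60 x 35 mm; origin under its middle
- offcut: bystander: thin copper square-tube offcut, 25 x 25 x 70 mm, not one of the sleeves; origin under its middle
- scriber: bystander: small screwdriver, 160 mm long, lying
- can: bystander: closed grey can, 66 mm wide, 90 mm high; origin under its middle
There are look-alikes about, which are no part of the job. What is shaped like the sleeve_3 but blue or purple is not meant.

How it is judged:
By the outcome, as a careful person would: the job done as asked, in the order asked, and still so for the second after the job is handed in, with the robot touching nothing.
It also fails if it takes over 72 s, if anything falls off the work surface, if the arm or the gripper's body presses on something with over 40 N, if the wrist force passes 120 N, or if a joint passes its speed limit or range.

## Robot

A 7-joint arm with a two-finger parallel gripper is mounted at the origin on the work surface. World frame = base frame: x ahead of the robot, y to its left, z up, the work surface at z = 0. Lengths are in m, angles in rad, forces in N, time in s.
With the tool pointing down it reaches from about 0.425 to 0.825 m from the base axis. Payload 3.6 kg.
Tool frame: the origin (TCP) lies midway between the tips of the shut fingers; the grasp point (between the pads) lies 19 mm behind it; z points along the fingers, y is the direction in which the jaws open and shut (so a half turn about z gives the same grasp; the last joint's range is limited). The gripper opens to 93 mm and grips with 3 to 60 N. Pads are 15 mm wide; open, the fingers measure 128 mm over their backs; the gripper's body (75 mm by 188 mm) begins 65 mm behind the grasp point.
Start: joints at [1.306, 0.615, -0.013, 1.423, 0.008, 1.103, -0.04], TCP at [0.153, -0.632, 0.219] pointing down, gripper open.
Joint ranges: [-3.12, 3.12], [-0.3, 2.06], [-1.34, 1.32], [0.26, 2.42], [-1.36, 4.5], [0.01, 1.98], [-2.84, 2.84]. Speed limits (rad/s): [2.79, 2.79, 3.14, 3.14, 3.14, 3.14, 3.14].

## Interface

Orientations are given as a unit quaternion [w, x, y, z].
In Python, from workcell import readout, vision, ticket gives the robot as it stands.
- The arm moves only by the tool move_arm, never from a script. Its argument "commands" is a list of rows, each a list of 4 numbers: the shift along the world's x, y, z in mm, then the turn about the world's z in rad. In form: [[x, y, z, turn], ...]. A call has 1 to 5 rows; each row shifts and turns the commanded pose from where the row before left it; what a row does not reach is not made up. A row lasts 1/12 s, in which the tool goes at most 41.7 mm and 7.16 degrees, less where a joint would pass 70% of its speed; a pose out of reach is approached as far as the arm can. A call is refused whole if a number of a shift passes 41.7 or a number of a turn 0.125, either way. A call with a gripper value outside its range is refused whole. "gripper" is the closure, from -1 (fully open) to 1 (shut), set as the call begins (left out, the last holds). The fingers move at their own pace and stop on an object; the grip force is fixed at half the most. Time passes only in rows, so rows that do not move let the fingers close. It gives the time, the measured TCP pose, the force and the opening at its end, in the units of the state.
- readout.observe(): the state, without advancing time (a new reading comes with each control period).
- vision.capture(name): name is "side" or "top" or "wrist"; returns a dict with "image" (480x640x3 uint8, red, green, blue), "intrinsics" (3x3 intrinsics, pixels), "R" (3x3) and "t" (3): a world point X has camera coordinates R X + t. Camera axes: x right, y down, z forward; pixel columns grow to the right and rows downward; lengths in m; the calibration is good to about 2 mm. A picture is of the moment at which its call begins. There is no depth.
- ticket.finish_job(): hands the job in, once; it reports no verdict.
The state is a dict: "time": time; "joints": joint angles; "qd": joint speeds; "effort": joint torques, N m; "tool_pos": TCP position; "tcp_rot": TCP orientation; "ft_force": force on the tool from outside, world axes, zero at the start; "ft_torque": the same for the moment, N m; "grip_width": finger opening in m.
Only numpy, scipy, OpenCV 4.12 (cv2) and the standard library are available. Lean on these libraries where they do the work, as an engineer would, in place of code of your own. Each camera call takes 0.05 s, during which the arm holds its last target. There are 200 camera calls.

## Working session

There is one attempt and no reset: what is moved stays moved. The work goes in short steps, Python scripts to look and compute and a tool call to move; the robot and the scene stay as the last step left them, time stands still between calls to the robot, and variables do not carry over. Pictures are saved under pics/ and viewed, about 8 in all and at most 12, crops included, and the job is handed in when it is done.

Besides the shell and the picture viewer there is one more tool, called after "Call:" as name(argument=value, ...) on one line, values as JSON. move_arm: Moves the arm, as the interface text tells. Its arguments: {"type":"object","properties":{"commands":{"type":"array"},"gripper":{"type":"number"}},"required":["commands"]}

```bash
mkdir -p pics; ls; python3 - <<'E'
from workcell import readout, vision
import cv2,numpy as np,pickle
s=readout.observe();print({k:np.round(v,3).tolist() for k,v in s.items()})
for n in ("top","side"):
    c=vision.capture(n);pickle.dump(c,open(f"pics/{n}0.pkl","wb"))
    cv2.imwrite(f"pics/{n}0.png",c["image"][:,:,::-1]);print(n,c["intrinsics"],c["R"],c["t"])
E
```

```text
pics
{'time': 0.0, 'joints': [1.307, 0.616, -0.013, 1.425, 0.008, 1.103, -0.04], 'qd': [-0.001, -0.001, 0.001, -0.0, -0.0, -0.001, -0.001], 'effort': [0.001, -45.892, 0.209, -16.574, -0.061, 0.021, 0.0], 'tool_pos': [0.153, -0.631, 0.218], 'tcp_rot': [-0.001, 0.993, 0.119, -0.0], 'ft_force': [-0.113, 0.756, 0.043], 'ft_torque': [-0.053, 0.005, 0.055], 'grip_width': 0.093}
top [[476.02516855   0.         322.2670348 ]
 [  0.         476.02516855 239.98363706]
 [  0.           0.           1.        ]] [[ 0.01955797 -0.99970996 -0.01405254]
 [-0.99416677 -0.01795462 -0.10634882]
 [ 0.10606567  0.01605053 -0.99422958]] [-0.03037463  0.54018953  1.23127535]
side [[471.38469409   0.         314.32052652]
 [  0.         471.38469409 236.56031351]
 [  0.           0.           1.        ]] [[-0.79279741 -0.60947996  0.00253908]
 [-0.38960225  0.50357312 -0.7711188 ]
 [ 0.46870284 -0.61233022 -0.63668623]] [0.38794894 0.29498949 0.88289535]
```

View pics/top0.png

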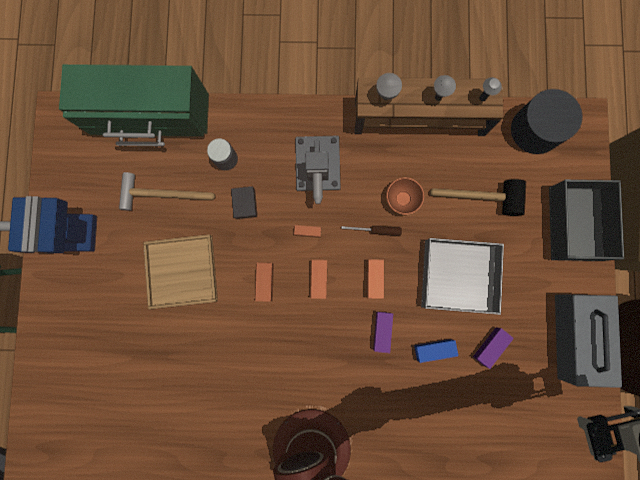

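View pics/side0.png

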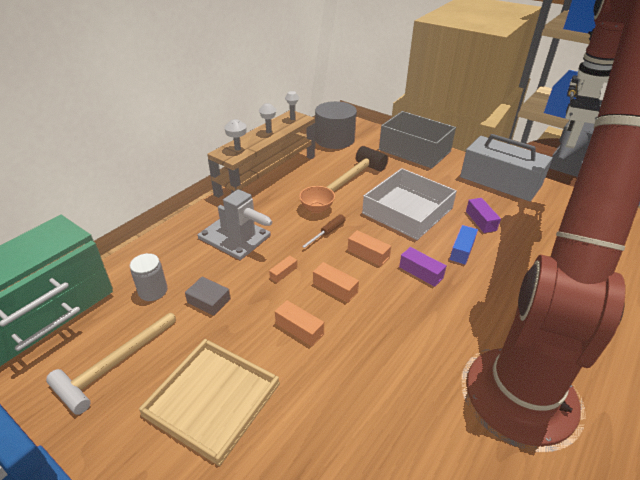

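Candidates by pixel in the top view: copper sleeves at (264,281), (318,279) and (375,278). Look-alikes are the small copper offcut (307,231), purple (383,332), purple (494,347), blue (436,350) and the copper bowl (405,196). I choose the three large copper ones. The bin is the steel box with the bright floor at (463,276), to be checked by size against the dark box at (588,218).

```bash
cat > h.py <<'E'
import numpy as np,cv2,pickle
from workcell import readout,vision
def cap(n,f=None):
    c=vision.capture(n)
    if f: cv2.imwrite(f"pics/{f}.png",c["image"][:,:,::-1]); pickle.dump(c,open(f"pics/{f}.pkl","wb"))
    return c
def load(f): return pickle.load(open(f"pics/{f}.pkl","rb"))
def toworld(c,uv,z):
    K,R,t=c["intrinsics"],c["R"],c["t"]
    d=np.c_[np.atleast_2d(uv),np.ones(len(np.atleast_2d(uv)))]@np.linalg.inv(K).T@R
    o=-R.T@t
    return o+d*((z-o[2])/d[:,2])[:,None]
def proj(c,X):
    p=(np.atleast_2d(X)@c["R"].T+c["t"])@c["intrinsics"].T
    return p[:,:2]/p[:,2:]
E
python3 - <<'E'
from h import *
c=load("top0");im=c["image"]
hsv=cv2.cvtColor(im,cv2.COLOR_RGB2HSV)
for p in [(264,281),(318,275),(375,275),(307,231),(600,40)]: print(p,im[p[1],p[0]],hsv[p[1],p[0]])
R,G,B=[im[...,i].astype(int) for i in range(3)]
m=((R>170)&(R-G>70)&(B>50)).astype(np.uint8)
n,l,st,ce=cv2.connectedComponentsWithStats(m)
for i in range(1,n):
    if st[i,4]>80:
        ys,xs=np.where(l==i);r=cv2.minAreaRect(np.c_[xs,ys].astype(np.float32))
        bx=toworld(c,cv2.boxPoints(r),0.04);e=bx[1]-bx[0];f=bx[2]-bx[1]
        if np.linalg.norm(f)>np.linalg.norm(e): e,f=f,e
        print(st[i,4],ce[i],toworld(c,ce[i:i+1],.04)[0].round(4),"L",np.linalg.norm(e).round(3),np.linalg.norm(f).round(3),"ang",np.degrees(np.arctan2(e[1],e[0])).round(1))
print("bin rim",toworld(c,[(427,238),(503,242),(500,313),(423,308)],.06).round(3))
print("gauge base",toworld(c,[(296,137),(340,136),(340,190),(296,191)],.015).round(3),"pin tip",toworld(c,[(318,202)],.105).round(3))
a=cv2.resize(im[125:300,225:400],None,fx=4.5,fy=4.5,interpolation=cv2.INTER_CUBIC)[:600,:780]
a=cv2.resize(im[130:310,245:395],None,fx=3.3,fy=3.3,interpolation=cv2.INTER_CUBIC)
cv2.imwrite("pics/crop0.png",a[:,:,::-1])
E
```

```text
(264, 281) [170 103  75] [  9 143 170]
(318, 275) [185 114  82] [  9 142 185]
(375, 275) [197 123  89] [  9 140 197]
(307, 231) [170 103  71] [ 10 149 170]
(600, 40) [139 103  70] [ 14 127 139]
388 [318.72680412 279.98969072] [ 0.4347 -0.0132  0.04  ] L 0.093 0.037 ang -178.9
559 [375.93559928 278.41502683] [ 0.4416 -0.1617  0.04  ] L 0.096 0.036 ang -179.7
bin rim [[ 0.547 -0.29   0.06 ]
 [ 0.54  -0.484  0.06 ]
 [ 0.36  -0.473  0.06 ]
 [ 0.369 -0.279  0.06 ]]
gauge base [[ 0.825  0.058  0.015]
 [ 0.829 -0.063  0.015]
 [ 0.679 -0.065  0.015]
 [ 0.674  0.054  0.015]] pin tip [[ 0.628 -0.009  0.105]]
```

View pics/crop0.png

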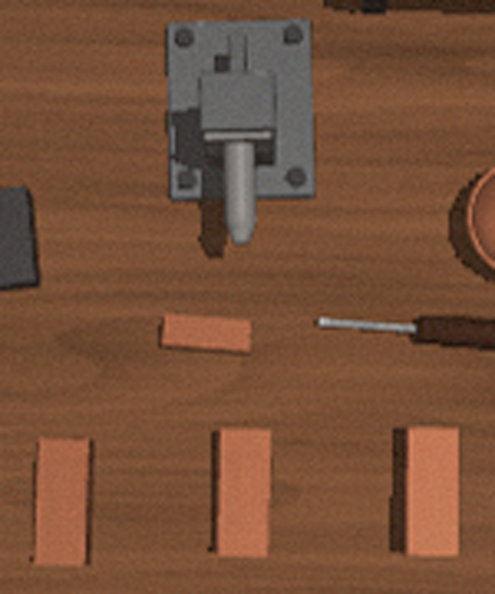

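The crop confirms three large copper sleeves with equal outlines, the shorter, thinner offcut above them (excluded), and the gauge pin pointing toward the robot. The bin rim measures about 180 x 190 mm, so the bright-floored box is the right one. I'll start with the sleeve nearest the bin.

Call:
move_arm(commands=[[19,31.5,0,-0.016],[19,31.5,0,-0.016],[19,31.5,0,-0.016],[19,31.5,0,-0.016],[19,31.5,0,-0.016]], gripper=-1)

```text
time: 0.52
tool_pos: [0.2486, -0.4723, 0.2182]
tcp_rot: [-0.0, 0.997, 0.078, -0.0]
ft_force: [0.4, 0.1, -1.1]
grip_width: 0.0927
```

Call:
move_arm(commands=[[19,31.5,0,-0.016],[19,31.5,0,-0.016],[19,31.5,0,-0.016],[19,31.5,0,-0.016],[19,31.5,0,-0.016]])

```text
time: 0.93
tool_pos: [0.3435, -0.3148, 0.2185]
tcp_rot: [-0.0, 0.999, 0.038, -0.0]
ft_force: [0.5, -1.3, -0.4]
grip_width: 0.0931
```

Call:
move_arm(commands=[[19,31.5,0,-0.016],[19,31.5,0,-0.016],[19,31.5,0,-0.016],[19,31.5,0,-0.016],[19,31.5,0,-0.016]])

```text
time: 1.35
tool_pos: [0.4384, -0.1574, 0.2185]
tcp_rot: [-0.0, 1.0, -0.002, -0.0]
ft_force: [0.7, -1.1, 1.1]
grip_width: 0.093
```

Call:
move_arm(commands=[[0,0,0,0],[0,0,0,0]])

```text
time: 1.52
tool_pos: [0.4389, -0.1567, 0.2183]
tcp_rot: [-0.0, 1.0, 0.002, -0.0]
ft_force: [-0.3, -0.8, -0.1]
grip_width: 0.0932
```

```bash
python3 - <<'E'
from h import *
c=load("top0");im=c["image"]
R,G,B=[im[...,i].astype(int) for i in range(3)]
def seg(c,z,amin,Rm=140):
    im=c["image"];hsv=cv2.cvtColor(im,cv2.COLOR_RGB2HSV)
    m=((hsv[...,0]<=10)&(hsv[...,1]>125)&(hsv[...,2]>Rm)).astype(np.uint8)
    m=cv2.morphologyEx(m,cv2.MORPH_OPEN,np.ones((3,3)))
    n,l,st,ce=cv2.connectedComponentsWithStats(m)
    for i in range(1,n):
        if st[i,4]>amin:
            ys,xs=np.where(l==i);r=cv2.minAreaRect(np.c_[xs,ys].astype(np.float32))
            bx=toworld(c,cv2.boxPoints(r),z);e=bx[1]-bx[0];f=bx[2]-bx[1]
            if np.linalg.norm(f)>np.linalg.norm(e): e,f=f,e
            a=np.degrees(np.arctan2(e[1],e[0]));a=(a+90)%180-90
            print(st[i,4],"px",ce[i].round(1),"ctr",bx.mean(0).round(4),"L",np.linalg.norm(e).round(3),np.linalg.norm(f).round(3),"ang",a.round(1))
seg(c,.04,150)
s=readout.observe();print(s["time"],s["tool_pos"],s["tcp_rot"])
w=cap("wrist","w1");print(w["R"].round(3),w["t"].round(3));seg(w,.04,1500,90)
E
```

```text
153 px [402.4 198.6] ctr [ 0.6541 -0.23    0.04  ] L 0.037 0.036 ang 67.2
235 px [307.6 230.1] ctr [0.5648 0.019  0.04  ] L 0.067 0.024 ang 87.6
598 px [375.6 278.8] ctr [ 0.4416 -0.1605  0.04  ] L 0.101 0.039 ang 0.3
592 px [318.8 279.2] ctr [ 0.4375 -0.0126  0.04  ] L 0.098 0.039 ang 1.1
554 px [263.3 281.9] ctr [0.4274 0.1314 0.04  ] L 0.099 0.039 ang 0.2
1.5167 [ 0.43892406 -0.15667691  0.21832576] [-4.59073420e-04  9.99997784e-01  2.04209658e-03 -2.24200291e-04]
[[ 0.004 -1.    -0.002]
 [-0.959 -0.004  0.282]
 [-0.282  0.001 -0.959]] [-0.159  0.386  0.515]
5267 px [146.9 204. ] ctr [ 0.4374 -0.0171  0.04  ] L 0.103 0.049 ang 2.1
3651 px [324.9 190.3] ctr [ 0.451  -0.1595  0.04  ] L 0.072 0.038 ang 1.2
2117 px [ 13.4 214.6] ctr [0.4289 0.0969 0.04  ] L 0.103 0.025 ang -10.6
```

View pics/w1.png

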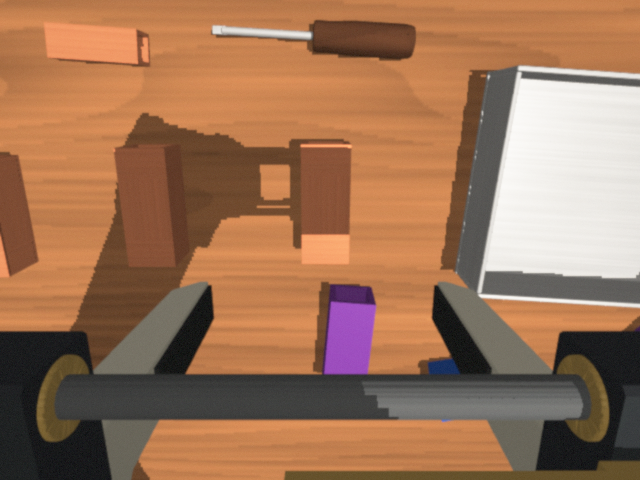

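The wrist view shows the target sleeve's top face from (302,149) to (350,263), in shadow, between the fingers. The purple look-alike is below it at (350,325) and the bin is on the right.

```bash
python3 - <<'E'
from h import *
w=load("w1")
b=toworld(w,[(302,149),(351,149),(349.5,263),(302,263)],.04);print(b.round(4),b.mean(0))
im=w["image"]
for v in (200,230): print(v,[tuple(im[v,u]) [0] for u in range(292,362,2)])
print([im[v,325][0] for v in range(134,156)],[im[v,325][0] for v in range(256,272)])
b=toworld(w,[(117,147),(181,147),(188,266),(125,267)],.04);print(b.round(4),b.mean(0))
E
```

```text
[[ 0.4852 -0.1411  0.04  ]
 [ 0.4854 -0.1798  0.04  ]
 [ 0.3895 -0.1807  0.04  ]
 [ 0.3893 -0.1402  0.04  ]] [ 0.43736404 -0.16044458  0.04      ]
200 [np.uint8(116), np.uint8(111), np.uint8(114), np.uint8(112), np.uint8(115), np.uint8(137), np.uint8(137), np.uint8(138), np.uint8(138), np.uint8(136), np.uint8(136), np.uint8(139), np.uint8(134), np.uint8(138), np.uint8(136), np.uint8(138), np.uint8(141), np.uint8(136), np.uint8(140), np.uint8(140), np.uint8(140), np.uint8(136), np.uint8(137), np.uint8(139), np.uint8(137), np.uint8(134), np.uint8(140), np.uint8(133), np.uint8(135), np.uint8(186), np.uint8(211), np.uint8(210), np.uint8(212), np.uint8(210), np.uint8(212)]
230 [np.uint8(183), np.uint8(105), np.uint8(105), np.uint8(105), np.uint8(107), np.uint8(134), np.uint8(137), np.uint8(140), np.uint8(140), np.uint8(135), np.uint8(138), np.uint8(136), np.uint8(137), np.uint8(137), np.uint8(134), np.uint8(138), np.uint8(137), np.uint8(135), np.uint8(140), np.uint8(139), np.uint8(136), np.uint8(132), np.uint8(136), np.uint8(136), np.uint8(136), np.uint8(135), np.uint8(134), np.uint8(131), np.uint8(145), np.uint8(192), np.uint8(202), np.uint8(197), np.uint8(200), np.uint8(198), np.uint8(200)]
[np.uint8(191), np.uint8(194), np.uint8(193), np.uint8(193), np.uint8(172), np.uint8(129), np.uint8(111), np.uint8(126), np.uint8(139), np.uint8(162), np.uint8(221), np.uint8(250), np.uint8(246), np.uint8(189), np.uint8(145), np.uint8(139), np.uint8(136), np.uint8(141), np.uint8(138), np.uint8(140), np.uint8(139), np.uint8(144)] [np.uint8(248), np.uint8(248), np.uint8(247), np.uint8(247), np.uint8(247), np.uint8(247), np.uint8(246), np.uint8(239), np.uint8(216), np.uint8(203), np.uint8(203), np.uint8(205), np.uint8(205), np.uint8(200), np.uint8(198), np.uint8(200)]
[[ 0.4862  0.0053  0.04  ]
 [ 0.4864 -0.0454  0.04  ]
 [ 0.3861 -0.0425  0.04  ]
 [ 0.385   0.0117  0.04  ]] [ 0.43592805 -0.01772788  0.04      ]
```

Call:
move_arm(commands=[[1,-3.5,-40,0],[0,0,-40,0],[0,0,-40,0],[0,0,-40,0],[0,0,-30,0]])

```text
time: 1.98
tool_pos: [0.4369, -0.1647, 0.0262]
tcp_rot: [0.0, 1.0, -0.003, -0.001]
ft_force: [0.3, -0.1, 0.3]
grip_width: 0.0928
```

Call:
move_arm(commands=[[0,0,-14,0],[0,0,-7,0],[0,0,0,0]])

```text
time: 2.23
tool_pos: [0.4375, -0.1641, 0.0063]
tcp_rot: [-0.0, 1.0, -0.002, -0.002]
ft_force: [-0.4, -0.3, 0.3]
grip_width: 0.0929
```

Call:
move_arm(commands=[[0,0,0,0],[0,0,0,0],[0,0,0,0],[0,0,0,0],[0,0,0,0]], gripper=1)

```text
time: 2.65
tool_pos: [0.4397, -0.1629, 0.0085]
tcp_rot: [0.0, 1.0, -0.001, 0.001]
ft_force: [-0.3, -0.2, -0.4]
grip_width: 0.0641
```

Call:
move_arm(commands=[[0,0,0,0],[0,0,0,0]])

```text
time: 2.82
tool_pos: [0.4393, -0.1627, 0.0079]
tcp_rot: [0.0, 1.0, -0.001, 0.0]
ft_force: [-0.1, 0.1, 0.5]
grip_width: 0.0507
```

Call:
move_arm(commands=[[0,0,0,0],[0,0,0,0],[0,0,0,0]])

```text
time: 3.07
tool_pos: [0.4392, -0.1612, 0.0078]
tcp_rot: [-0.001, 1.0, -0.0, -0.0]
ft_force: [0.1, 3.5, 4.9]
grip_width: 0.0398
```

Call:
move_arm(commands=[[0,0,25,0],[0,0,30,0],[0,0,30,0],[20,30,0,0],[20,30,0,0]])

```text
time: 3.48
tool_pos: [0.4794, -0.106, 0.0941]
tcp_rot: [0.002, 1.0, -0.005, 0.001]
ft_force: [0.9, 0.0, -3.6]
grip_width: 0.0402
```

Call:
move_arm(commands=[[20,30,0,0],[20,30,0,0],[16,33,0,0],[0,0,0,0],[0,0,0,0]])

```text
time: 3.9
tool_pos: [0.5353, -0.0068, 0.0917]
tcp_rot: [-0.0, 1.0, 0.002, -0.0]
ft_force: [0.0, -0.6, -2.5]
grip_width: 0.0396
```

```bash
python3 - <<'E'
from h import *
s=readout.observe();print(s["time"],s["tool_pos"],s["tcp_rot"],s["ft_force"],s["grip_width"])
w=cap("wrist","w2");cap("side","s2");cap("top","t2")
E
```

```text
3.9 [ 0.53534179 -0.00677793  0.09172481] [-4.55904055e-04  9.99998182e-01  1.78744766e-03 -4.83177790e-04] [ 0.03793649 -0.64843244 -2.47527778] 0.03958475383437047
```

View pics/w2.png

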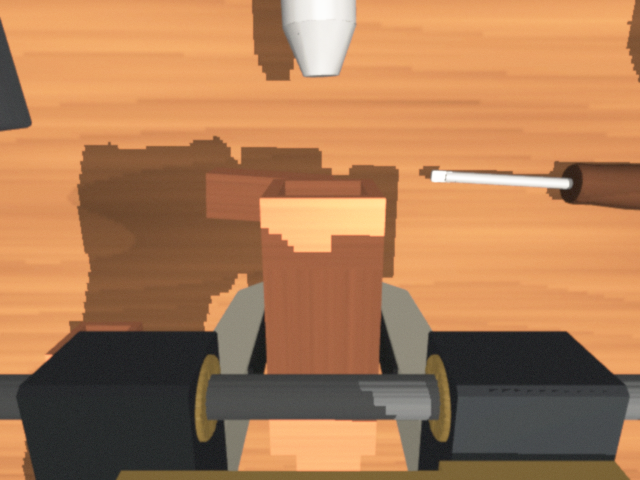

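The pin nose is at (322,75) with the pin running up to about (319,10). The held sleeve's front top edge is at row 198, from u=261 to 386. I'll measure the sideways offset and height now.

```bash
python3 - <<'E'
from h import *
w=load("w2");im=w["image"].astype(int)
for v in (4,10,16,22): 
    r=im[v];g=(r[:,2]>110)  # blueish white pin
    xs=np.where(g[250:400])[0]+250;e=(xs.min(),xs.max()+1);print(v,e,toworld(w,[(e[0],v),(e[1],v)],.105).round(4)[:, :2].tolist())
for v in (66,72,74,76,78):
    xs=np.where(im[v,250:400,2]>110)[0]+250
    print(v,(xs.min(),xs.max()+1,toworld(w,[(xs.min(),v),(xs.max()+1,v)],.105).round(4)[:, :2].tolist()) if len(xs) else None)
print("sleeve front",toworld(w,[(261,198),(386,198)],.125).round(4),toworld(w,[(267,365),(379,365)],.125).round(4))
print("cam",(-w["R"].T@w["t"]).round(4),w["R"].round(4))
# gauge in side/top
for f in ("s2","t2"):
    c=load(f);print(f,proj(c,[[.62,-.01,.105],[.695,-.01,.105],[.535,-.007,.125]]).round(1))
s=load("s2")["image"];t=load("t2")["image"]
a=cv2.resize(s[170:270,190:330],None,fx=5,fy=5,interpolation=cv2.INTER_CUBIC)
cv2.imwrite("pics/s2c.png",a[:,:,::-1])
E
```

```text
4 (np.int64(282), np.int64(357)) [[0.6447, 0.0055], [0.6448, -0.0186]]
10 (np.int64(282), np.int64(357)) [[0.6429, 0.0055], [0.643, -0.0186]]
16 (np.int64(282), np.int64(357)) [[0.6412, 0.0056], [0.6413, -0.0187]]
22 (np.int64(283), np.int64(357)) [[0.6394, 0.0053], [0.6395, -0.0187]]
66 (np.int64(299), np.int64(343), [[0.6261, 0.0003], [0.6261, -0.0144]])
72 (np.int64(302), np.int64(340), [[0.6242, -0.0007], [0.6243, -0.0134]])
74 (np.int64(302), np.int64(340), [[0.6236, -0.0007], [0.6236, -0.0134]])
76 (np.int64(304), np.int64(316), [[0.623, -0.0014], [0.623, -0.0054]])
78 None
sleeve front [[ 0.5854  0.0116  0.125 ]
 [ 0.5856 -0.0278  0.125 ]] [[ 0.5251  0.0118  0.125 ]
 [ 0.5253 -0.028   0.125 ]]
cam [ 0.6127 -0.0079  0.2579] [[ 3.400e-03 -1.000e+00 -1.900e-03]
 [-9.593e-01 -3.800e-03  2.825e-01]
 [-2.825e-01  8.000e-04 -9.593e-01]]
s2 [[273.1 222.8]
 [250.  211.2]
 [300.2 230.6]]
t2 [[318.4 205.2]
 [319.  175.8]
 [316.3 238. ]]
```

View pics/s2c.png

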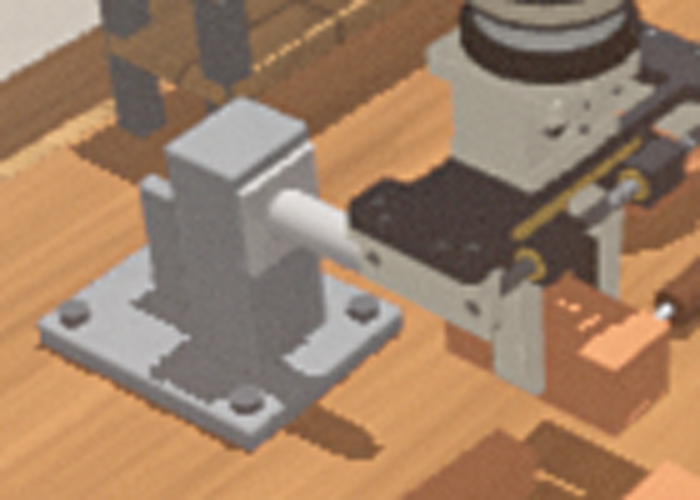

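The pin axis runs y≈-0.0070 at the nose (x≈0.6235) to -0.0066 at x=0.644, with a yaw of about 0.02 rad. The sleeve is at y≈-0.008 and reads about 1 mm low. I'll correct that and enter gently; the step is expected at 63–78 mm of travel and home at 113 mm.

Call:
move_arm(commands=[[0,-0.5,1,0.02],[14,0.3,0,0],[14,0.3,0,0],[12,0.2,0,0],[0,0,0,0]])

```text
time: 4.47
tool_pos: [0.5775, -0.011, 0.0939]
tcp_rot: [0.0, 1.0, 0.008, 0.002]
ft_force: [1.4, -0.6, -2.2]
grip_width: 0.0398
```

Call:
move_arm(commands=[[5,0.1,0,0],[5,0.1,0,0],[5,0.1,0,0],[0,0,0,0]])

```text
time: 4.8
tool_pos: [0.5907, -0.0091, 0.0936]
tcp_rot: [-0.0, 1.0, 0.009, 0.0]
ft_force: [-0.4, -0.3, -2.3]
grip_width: 0.0401
```

Call:
move_arm(commands=[[2,0,0,0],[2,0,0,0],[2,0.1,0,0],[0,0,0,0]])

```text
time: 5.13
tool_pos: [0.5966, -0.0089, 0.0937]
tcp_rot: [-0.0, 1.0, 0.009, 0.0]
ft_force: [0.1, 0.7, -3.1]
grip_width: 0.0395
```

Call:
move_arm(commands=[[2,0,0,0],[2,0,0,0],[2,0.1,0,0],[0,0,0,0]])

```text
time: 5.47
tool_pos: [0.6027, -0.0087, 0.0936]
tcp_rot: [-0.0, 1.0, 0.009, 0.0]
ft_force: [0.5, -0.7, -4.0]
grip_width: 0.04
```

Call:
move_arm(commands=[[2,0,0,0],[2,0.1,0,0],[0,0,0,0]])

```text
time: 5.72
tool_pos: [0.6057, -0.008, 0.0933]
tcp_rot: [-0.0, 1.0, 0.009, -0.001]
ft_force: [-0.2, 1.9, -3.2]
grip_width: 0.0397
```

Call:
move_arm(commands=[[2,0,0,0],[2,0.1,0,0],[0,0,0,0]])

```text
time: 5.97
tool_pos: [0.6082, -0.0072, 0.0929]
tcp_rot: [-0.001, 1.0, 0.01, -0.002]
ft_force: [-3.5, 3.1, -2.3]
grip_width: 0.0398
```

Light contact (Fx −3.5 N, Fy +3 N) with about 35 mm of pin inside. I'll shift sideways and test gently.

Call:
move_arm(commands=[[0,1.5,0,0],[0,0,0,0],[0,0,0,0]])

```text
time: 6.22
tool_pos: [0.6091, -0.0067, 0.0932]
tcp_rot: [-0.0, 1.0, 0.009, -0.001]
ft_force: [-3.9, 2.7, -2.9]
grip_width: 0.0398
```

Call:
move_arm(commands=[[1,0,0,0],[1,0,0,0],[0,0,0,0]])

```text
time: 6.47
tool_pos: [0.6094, -0.0066, 0.0931]
tcp_rot: [-0.0, 1.0, 0.009, -0.003]
ft_force: [-6.5, 3.4, -1.5]
grip_width: 0.0395
```

Call:
move_arm(commands=[[0,1.5,0,0],[0,0,0,0],[0,0,0,0]])

```text
time: 6.72
tool_pos: [0.6096, -0.0064, 0.0931]
tcp_rot: [0.0, 1.0, 0.009, -0.003]
ft_force: [-7.5, 0.2, -0.5]
grip_width: 0.0399
```

Call:
move_arm(commands=[[0,0,1.5,0],[0,0,0,0],[0,0,0,0]])

```text
time: 6.97
tool_pos: [0.6097, -0.0064, 0.0937]
tcp_rot: [0.0, 1.0, 0.009, -0.003]
ft_force: [-5.6, 1.9, -6.8]
grip_width: 0.0396
```

```bash
python3 - <<'E'
from h import *
s=readout.observe();print(s["tool_pos"],s["tcp_rot"],s["ft_force"],s["ft_torque"])
w=cap("wrist","w3");im=w["image"].astype(int)
c=(-w["R"].T@w["t"]).round(4);print(c)
E
```

```text
[ 0.60971014 -0.00636707  0.09372712] [ 3.71519813e-04  9.99958465e-01  8.62395385e-03 -2.92531683e-03] [-5.57097562  1.88575649 -6.78700992] [0.19722007 1.34254606 0.04415904]
[ 0.6879 -0.0061  0.2595]
```

View pics/w3.png

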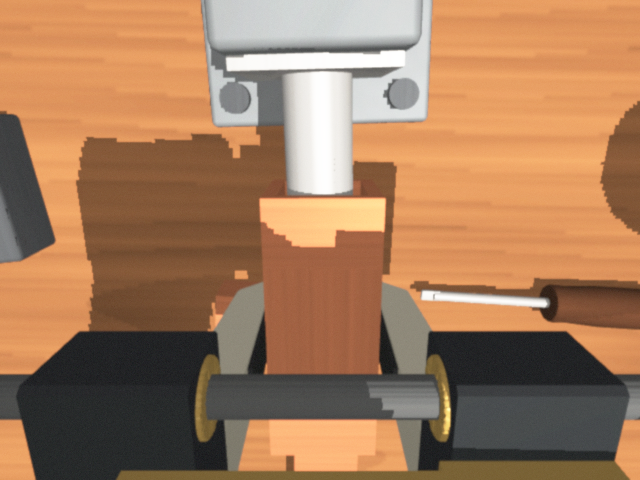

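The wrist view shows the pin entering the mouth at (320,190), with the sleeve's front edge at 261–386. I'll compute the true offset, then back off slightly and retry centred.

```bash
cat >> h.py <<'E'
def off(w):
    im=w["image"].astype(int)
    def edges(v,thr,ch=2,lo=235,hi=410):
        g=np.where(im[v,lo:hi,ch]>thr)[0]+lo;return g.min(),g.max()+1
    for v in (100,140,180):
        a,b=edges(v,115,lo=260,hi=390);p=toworld(w,[(a,v),(b,v)],.105);print("pin",v,a,b,p.mean(0).round(4),(p[0]-p[1])[1].round(4))
    print("cam",(-w["R"].T@w["t"]).round(4),"K",w["intrinsics"][0,2])
    for v in (202,215,):
        r=im[v,235:415];print(v,r[::1,0][15:40].tolist(),r[:,0][140:165].tolist())
E
python3 - <<'E'
from h import *
w=load("w3");off(w)
print(toworld(w,[(261,200),(386,200)],.125).mean(0),toworld(w,[(267,365),(379,365)],.125).mean(0))
print("plate top edge",toworld(w,[(228,68),(404,64)],.130).round(4))
E
```

```text
pin 100 283 388 [ 0.6899 -0.0105  0.105 ] 0.0361
pin 140 285 353 [ 0.6763 -0.0051  0.105 ] 0.024
pin 180 287 353 [ 0.6621 -0.0056  0.105 ] 0.0239
cam [ 0.6879 -0.0061  0.2595] K 322.4151075354526
202 [130, 131, 128, 129, 129, 128, 128, 130, 142, 211, 253, 254, 254, 254, 254, 254, 254, 254, 254, 254, 255, 255, 254, 255, 254] [255, 255, 255, 255, 255, 255, 255, 255, 255, 255, 243, 160, 122, 123, 122, 121, 122, 125, 138, 180, 218, 226, 224, 224, 226]
215 [128, 129, 130, 129, 129, 130, 129, 129, 130, 166, 232, 253, 254, 254, 254, 254, 254, 254, 254, 254, 254, 254, 254, 254, 254] [255, 255, 255, 255, 255, 255, 255, 255, 255, 254, 205, 130, 125, 128, 127, 125, 127, 131, 167, 221, 230, 232, 231, 231, 233]
[ 0.65901165 -0.00690847  0.125     ] [ 0.59837823 -0.00781238  0.125     ]
plate top edge [[ 0.6976  0.0208  0.13  ]
 [ 0.6995 -0.0289  0.13  ]]
```

Call:
move_arm(commands=[[-3,0,0,0],[-3,0,0,0],[0,0,0,0],[0,0,0,0]])

```text
time: 7.35
tool_pos: [0.6064, -0.0065, 0.0951]
tcp_rot: [0.0, 1.0, 0.009, 0.0]
ft_force: [-1.2, -0.6, -10.0]
grip_width: 0.04
```

```bash
python3 - <<'E'
from h import *
w=cap("wrist","w4");off(w);s=readout.observe();print(s["tool_pos"],s["ft_force"])
E
```

```text
pin 100 284 390 [ 0.6864 -0.0112  0.105 ] 0.0369
pin 140 286 353 [ 0.6727 -0.0053  0.105 ] 0.0239
pin 180 288 353 [ 0.6583 -0.0059  0.105 ] 0.0238
cam [ 0.6834 -0.0062  0.2614] K 322.4151075354526
202 [127, 127, 129, 128, 130, 127, 127, 131, 137, 207, 252, 254, 254, 254, 254, 254, 254, 254, 254, 254, 254, 254, 254, 254, 254] [255, 255, 255, 255, 255, 255, 255, 255, 255, 255, 244, 167, 126, 125, 126, 125, 125, 130, 166, 220, 230, 230, 229, 229, 230]
215 [123, 125, 123, 125, 125, 123, 125, 122, 127, 158, 228, 253, 254, 254, 254, 254, 254, 254, 254, 254, 254, 254, 254, 254, 254] [255, 255, 255, 255, 255, 255, 255, 255, 255, 254, 205, 129, 122, 121, 120, 123, 127, 161, 214, 225, 224, 226, 226, 225, 226]
[ 0.60630735 -0.00643136  0.09511126] [-1.36493671 -0.52312186 -9.19180242]
```

```bash
python3 - <<'E'
from h import *
for f in ("w2","w3","w4"):
    w=load(f);im=w["image"].astype(float)
    ws=[]
    for v in range(203,222,2):
        r=cv2.GaussianBlur(im[v:v+1],(1,1),0)[0,:,0]
        L=np.interp(190,r[250:270],np.arange(250,270)); rr=r[375:395][::-1]; 
        i=np.where(r[375:400]<190)[0][0]+375; Rt=i-1+(r[i-1]-190)/(r[i-1]-r[i])
        i=np.where(r[250:275]>190)[0][0]+250; L=i-(r[i]-190)/(r[i]-r[i-1])
        zs=np.linspace(.11,.14,61);wd=[np.linalg.norm(np.diff(toworld(w,[(L+.5,v),(Rt+.5,v)],z),axis=0)) for z in zs]
        z=np.interp(-.04,-np.array(wd),zs);ws.append((L,Rt,z,toworld(w,[((L+Rt)/2+.5,v)],z)[0,1]))
    print(f,np.median(ws,0).round(4),(-w["R"].T@w["t"])[2].round(4),"f",w["intrinsics"][0,0])
E
```

```text
w2 [ 2.588704e+02  3.854354e+02  1.259000e-01 -7.800000e-03] 0.2579 f 428.78399156489996
w3 [ 2.592748e+02  3.852733e+02  1.271000e-01 -6.700000e-03] 0.2595 f 428.78399156489996
w4 [ 2.593786e+02  3.853308e+02  1.287000e-01 -6.800000e-03] 0.2614 f 428.78399156489996
```

The sleeve was in fact about 2–3 mm too high and 1.2 mm to −y, so that catch isn't conclusive. I'll centre it and retry.

Call:
move_arm(commands=[[-4,0,-2,0],[0,1.2,-1.5,0.01],[0,0,0,0],[0,0,0,0]])

```text
time: 7.73
tool_pos: [0.6034, -0.0043, 0.0928]
tcp_rot: [-0.0, 1.0, 0.014, 0.002]
ft_force: [-0.3, 0.4, -2.5]
grip_width: 0.0394
```

Call:
move_arm(commands=[[2,0,0,0],[2,0.1,0,0],[2,0.1,0,0],[0,0,0,0]])

```text
time: 8.07
tool_pos: [0.6072, -0.0049, 0.0915]
tcp_rot: [0.0, 1.0, 0.014, -0.001]
ft_force: [-2.7, -0.6, -0.9]
grip_width: 0.0398
```

Call:
move_arm(commands=[[2,0,0,0],[2,0.1,0,0],[0,0,0,0]])

```text
time: 8.32
tool_pos: [0.6075, -0.0049, 0.0914]
tcp_rot: [0.0, 1.0, 0.014, -0.005]
ft_force: [-10.4, -1.5, 4.9]
grip_width: 0.0397
```

Call:
move_arm(commands=[[2,0,0,0],[0,0,0,0],[0,0,0,0]])

```text
time: 8.57
tool_pos: [0.6075, -0.0049, 0.0914]
tcp_rot: [0.0, 1.0, 0.014, -0.007]
ft_force: [-13.8, -0.7, 7.7]
grip_width: 0.0397
```

Call:
move_arm(commands=[[-4,0,0,0],[-1,0,1.2,0],[0,0,0,0]])

```text
time: 8.82
tool_pos: [0.6081, -0.005, 0.0927]
tcp_rot: [0.0, 1.0, 0.014, -0.001]
ft_force: [-3.7, -2.0, -1.5]
grip_width: 0.04
```

Call:
move_arm(commands=[[2,0,0,0],[2,0,0,0],[2,0,0,0],[0,0,0,0]])

```text
time: 9.15
tool_pos: [0.6092, -0.0053, 0.0922]
tcp_rot: [0.001, 1.0, 0.013, -0.007]
ft_force: [-13.3, -2.8, 6.1]
grip_width: 0.0395
```

Call:
move_arm(commands=[[2,0,0,0],[0,0,0,0],[0,0,0,0]])

```text
time: 9.4
tool_pos: [0.6093, -0.0053, 0.0921]
tcp_rot: [0.001, 1.0, 0.013, -0.009]
ft_force: [-17.0, -2.9, 7.4]
grip_width: 0.0399
```

```bash
cat >> h.py <<'E'
def sub(w):
    im=w["image"].astype(float)[...,0];ws=[]
    for v in range(203,222,2):
        r=im[v]
        i=np.where(r[375:400]<190)[0][0]+375; Rt=i-1+(r[i-1]-190)/(r[i-1]-r[i])
        i=np.where(r[250:275]>190)[0][0]+250; L=i-(r[i]-190)/(r[i]-r[i-1])
        zs=np.linspace(.11,.14,61);wd=[np.linalg.norm(np.diff(toworld(w,[(L+.5,v),(Rt+.5,v)],z),axis=0)) for z in zs]
        z=np.interp(-.04,-np.array(wd),zs);ws.append((z-.02,toworld(w,[((L+Rt)/2+.5,v)],z)[0,1]))
    z,y=np.median(ws,0)
    g=im[190:206,270:380].mean(1);v=190+np.argmax(np.diff(g))
    fx=toworld(w,[(322,v+1)],z+.02)[0,0]
    o=[]
    for v in range(140,181,4):
        q=w["image"][v,265:375,2].astype(int);k=np.where(q>115)[0]+265
        o.append(toworld(w,[(k.min(),v),(k.max()+1,v)],.105).mean(0)[:2])
    o=np.array(o);p=np.polyfit(o[:,0],o[:,1],1)
    print("sleeve centre z %.4f y %.4f front x %.4f row %d; pin y there %.4f (mean %.4f at x %.4f)"%(z,y,fx,v,np.polyval(p,fx),o[:,1].mean(),o[:,0].mean()))
E
python3 - <<'E'
from h import *
s=readout.observe();print(s["tool_pos"],s["ft_force"])
sub(cap("wrist","w5"))
for f in ("w3","w4"): sub(load(f))
E
```

```text
[ 0.60934325 -0.00534401  0.0921268 ] [-16.96651814  -2.85007576   7.40244909]
sleeve centre z 0.1053 y -0.0053 front x 0.6599 row 180; pin y there -0.0057 (mean -0.0054 at x 0.6693)
sleeve centre z 0.1071 y -0.0067 front x 0.6601 row 180; pin y there -0.0057 (mean -0.0054 at x 0.6692)
sleeve centre z 0.1087 y -0.0068 front x 0.6565 row 180; pin y there -0.0059 (mean -0.0056 at x 0.6656)
```

Centred within about 0.4 mm, it still stops hard with about 35 mm of pin inside, so it is undersized. I'll reject it to the bin.

Call:
move_arm(commands=[[-10,0,0,0],[-20,-0.5,0,0],[-25,-0.5,0,0],[-27,-0.5,0,0],[0,0,20,0]])

```text
time: 9.87
tool_pos: [0.5252, -0.0052, 0.1088]
tcp_rot: [-0.0, 1.0, 0.014, -0.009]
ft_force: [-2.4, 0.1, -4.8]
grip_width: 0.0398
```

Call:
move_arm(commands=[[-9,-34,27,-0.016],[-9,-38,0,-0.016],[-9,-38,0,-0.016],[-9,-38,0,-0.016],[-9,-38,0,-0.016]])

```text
time: 10.28
tool_pos: [0.4931, -0.1913, 0.1392]
tcp_rot: [0.0, 1.0, -0.026, 0.003]
ft_force: [0.4, -0.7, -3.1]
grip_width: 0.0399
```

Call:
move_arm(commands=[[-9,-38,0,0],[-9,-38,0,0],[-9,-38,0,0],[-9,-38,0,0],[0,0,0,0]])

```text
time: 10.7
tool_pos: [0.4521, -0.3546, 0.139]
tcp_rot: [0.006, 0.999, -0.033, 0.002]
ft_force: [-0.8, -2.2, -2.3]
grip_width: 0.04
```

```bash
python3 - <<'E'
from h import *
s=readout.observe();print(s["time"],s["tool_pos"],s["tcp_rot"],s["ft_force"],s["grip_width"])
w=cap("wrist","w6")
E
```

```text
10.7 [ 0.45207964 -0.3546296   0.13898327] [ 0.0060007   0.99942984 -0.0331873   0.00161127] [-0.76159568 -2.20018883 -2.31096052] 0.03999066841507411
```

View pics/w6.png

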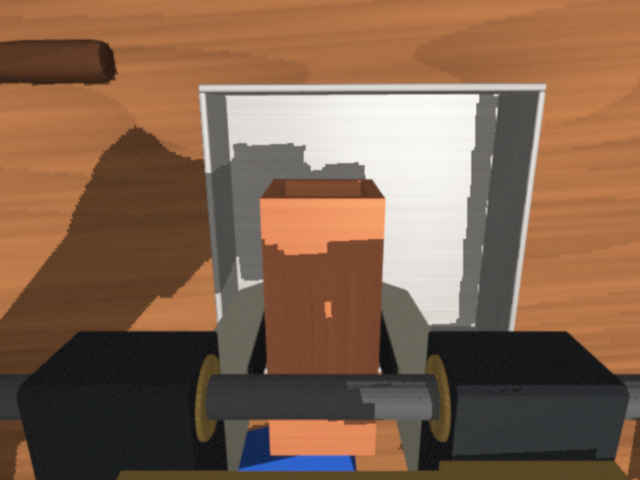

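The view shows the sleeve above the bin, left of centre, with the rim corners at (203,88) and (545,88).

```bash
python3 - <<'E'
from h import *
w=load("w6");print(toworld(w,[(201,86),(545,86),(207,160),(536,160)],.06).round(4))
E
```

```text
[[ 0.5454 -0.2971  0.06  ]
 [ 0.533  -0.4836  0.06  ]
 [ 0.5058 -0.2947  0.06  ]
 [ 0.4931 -0.4816  0.06  ]]
```

Call:
move_arm(commands=[[0,3,-30,0],[0,0,-32,0],[0,0,-32,0],[0,0,-20,0],[0,0,-9,0]])

```text
time: 11.17
tool_pos: [0.4555, -0.3365, 0.0124]
tcp_rot: [-0.001, 1.0, -0.025, -0.0]
ft_force: [0.4, -0.2, -3.0]
grip_width: 0.0399
```

Call:
move_arm(commands=[[0,0,0,0],[0,0,0,0],[0,0,0,0]], gripper=-0.15)

```text
time: 11.42
tool_pos: [0.4571, -0.3396, 0.0173]
tcp_rot: [0.001, 1.0, -0.026, 0.002]
ft_force: [-0.7, 0.3, 0.5]
grip_width: 0.0523
```

Call:
move_arm(commands=[[0,0,30,0],[0,0,40,0],[0,0,40,0],[0,0,0,0]])

```text
time: 11.75
tool_pos: [0.4605, -0.3426, 0.1353]
tcp_rot: [0.006, 1.0, -0.026, 0.009]
ft_force: [0.8, -0.5, 1.2]
grip_width: 0.0537
```

```bash
python3 - <<'E'
from h import *
w=cap("wrist","w7");s=readout.observe();print(s["time"],s["tool_pos"],s["tcp_rot"],s["ft_force"],s["grip_width"])
E
```

```text
11.8 [ 0.4587399  -0.34133457  0.13205398] [ 0.00415208  0.99962761 -0.02617449  0.00650304] [-0.24548406 -0.3834172  -0.13230477] 0.053323468509021726
```

View pics/w7.png

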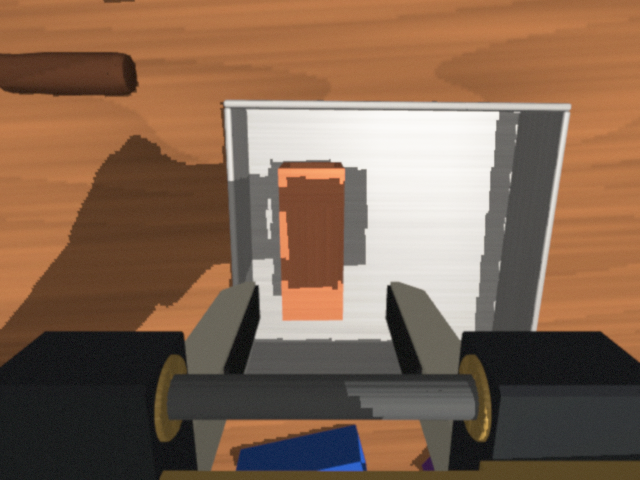

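Sleeve 1 lies flat in the bin at (312,240). Next is the middle sleeve.

Call:
move_arm(commands=[[-2,36.5,10,0.014],[-2,36.5,0,0.014],[-2,36.5,0,0.014],[-2,36.5,0,0.014],[-2,36.5,0,0.014]], gripper=-1)

```text
time: 12.22
tool_pos: [0.4446, -0.1546, 0.1359]
tcp_rot: [0.0, 1.0, 0.009, 0.001]
ft_force: [1.0, -0.1, -0.3]
grip_width: 0.0821
```

Call:
move_arm(commands=[[-2,36.5,0,0],[-2,36.5,0,0],[-2,36.5,0,0],[0,36,0,0],[0,0,-20,0]])

```text
time: 12.63
tool_pos: [0.4416, -0.0018, 0.1181]
tcp_rot: [-0.003, 1.0, 0.016, 0.005]
ft_force: [0.4, 0.0, 0.5]
grip_width: 0.0935
```

Call:
move_arm(commands=[[0,0,-30,0],[0,0,0,0],[0,0,0,0]])

```text
time: 12.88
tool_pos: [0.4378, -0.0106, 0.0849]
tcp_rot: [0.0, 1.0, 0.009, -0.001]
ft_force: [-0.1, 0.5, 1.4]
grip_width: 0.0925
```

```bash
python3 - <<'E'
from h import *
w=cap("wrist","w8");s=readout.observe();print(s["time"],s["tool_pos"],s["tcp_rot"],s["ft_force"],s["grip_width"])
im=w["image"].astype(int)
for v in (180,210,240):
    g=np.abs(np.diff(cv2.GaussianBlur(w["image"],(3,3),0)[v].astype(int),axis=0)).sum(1)
    k=[u for u in range(200,440) if g[u]>30 and g[u]==g[u-3:u+4].max()];print(v,k,toworld(w,[(u+.5,v) for u in k],.04)[:,1].round(4))
E
```

```text
12.9333 [ 0.43885613 -0.01097362  0.08579369] [5.97624305e-05 9.99963668e-01 8.52285684e-03 1.43780498e-04] [-0.1637906  -0.32018958  0.54078999] 0.09321680505746155
180 [283, 364, 401] [ 0.0084 -0.0317 -0.05  ]
210 [399] [-0.05]
240 [293, 344, 396] [ 0.0035 -0.0228 -0.0496]
```

Call:
move_arm(commands=[[0,0,-35,0],[0,0,-30,0],[0,0,-14,0],[0,0,0,0]])

```text
time: 13.27
tool_pos: [0.4383, -0.0113, 0.0053]
tcp_rot: [0.0, 1.0, 0.008, -0.001]
ft_force: [0.4, -0.1, -0.3]
grip_width: 0.0926
```

Call:
move_arm(commands=[[0,0,0,0],[0,0,0,0],[0,0,0,0],[0,0,0,0],[0,0,0,0]], gripper=1)

```text
time: 13.68
tool_pos: [0.4394, -0.0107, 0.0072]
tcp_rot: [-0.0, 1.0, 0.009, 0.001]
ft_force: [-0.7, 0.1, -0.1]
grip_width: 0.0643
```

Call:
move_arm(commands=[[0,0,0,0],[0,0,0,0],[0,0,0,0],[0,0,0,0],[0,0,0,0]])

```text
time: 14.1
tool_pos: [0.4387, -0.0106, 0.0063]
tcp_rot: [-0.0, 1.0, 0.009, -0.0]
ft_force: [1.1, 0.4, 1.3]
grip_width: 0.0396
```

Call:
move_arm(commands=[[0,0,24,0],[0,0,30,0],[0,0,30,0],[32,1,0,0.01],[32,1,0,0]])

```text
time: 14.52
tool_pos: [0.5025, -0.0088, 0.0921]
tcp_rot: [0.0, 1.0, 0.014, 0.001]
ft_force: [0.7, -0.1, -1.9]
grip_width: 0.0398
```

Call:
move_arm(commands=[[33,1,0,0],[0,0,0,0],[0,0,0,0],[0,0,0,0]])

```text
time: 14.85
tool_pos: [0.5337, -0.0077, 0.0892]
tcp_rot: [0.0, 1.0, 0.014, -0.002]
ft_force: [-0.9, 0.2, -2.5]
grip_width: 0.04
```

```bash
cat >> h.py <<'E'
def sub2(w):
    im=w["image"].astype(float)[...,0];ws=[]
    for v in range(203,222,2):
        r=im[v]
        i=np.where(r[370:400]<190)[0][0]+370; Rt=i-1+(r[i-1]-190)/(r[i-1]-r[i])
        i=np.where(r[245:275]>190)[0][0]+245; L=i-(r[i]-190)/(r[i]-r[i-1])
        zs=np.linspace(.11,.14,61);wd=[np.linalg.norm(np.diff(toworld(w,[(L+.5,v),(Rt+.5,v)],z),axis=0)) for z in zs]
        z=np.interp(-.04,-np.array(wd),zs);ws.append((z-.02,toworld(w,[((L+Rt)/2+.5,v)],z)[0,1],L,Rt))
    print("z,y,L,R",np.median(ws,0).round(4),"front",toworld(w,[(322,199)],.125)[0].round(4))
    o=[]
    for v in range(0,20,2):
        q=w["image"][v,265:375,2].astype(int);k=np.where(q>115)[0]+265
        o.append(toworld(w,[(k.min(),v),(k.max()+1,v)],.105).mean(0)[:2])
    o=np.array(o);print("pin",o.mean(0).round(4))
E
python3 - <<'E'
from h import *
s=readout.observe();print(s["tool_pos"],s["tcp_rot"],s["ft_force"],s["grip_width"])
sub2(load("w2"));sub2(cap("wrist","w9"))
E
```

```text
[ 0.53373583 -0.00767296  0.08915262] [ 2.32995080e-05  9.99900383e-01  1.39712852e-02 -2.00647060e-03] [-0.90704552  0.16866558 -2.48597833] 0.04001430259257585
z,y,L,R [ 1.059000e-01 -7.800000e-03  2.588704e+02  3.854354e+02] front [ 0.5852 -0.0076  0.125 ]
pin [ 0.6433 -0.0066]Traceback (most recent call last):
  File "<stdin>", line 3, in <module>
  File "h.py", line 47, in sub2
    i=np.where(r[245:275]>190)[0][0]+245; L=i-(r[i]-190)/(r[i]-r[i-1])
      ~~~~~~~~~~~~~~~~~~~~~~~~~~~^^^
IndexError: index 0 is out of bounds for axis 0 with size 0
```

```bash
cat >> h.py <<'E'
def sub3(w,pr=(140,181)):
    """sleeve top edges by gradient (rows below the front edge), pin by bluish mask"""
    g=cv2.GaussianBlur(w["image"],(3,3),0).astype(float);ws=[]
    for v in range(206,300,4):
        d=np.abs(np.gradient(g[v],axis=0)).sum(1)
        L=250+d[250:276].argmax();Rt=370+d[370:395].argmax()
        zs=np.linspace(.10,.15,101);wd=[np.linalg.norm(np.diff(toworld(w,[(L+.5,v),(Rt+.5,v)],z),axis=0)) for z in zs]
        z=np.interp(-.04,-np.array(wd),zs);p=toworld(w,[((L+Rt)/2+.5,v)],z)[0];ws.append((z-.02,p[1],L,Rt,p[0]))
    a=np.array(ws);print("sleeve z,y,L,R,x",np.median(a,0).round(4))
    d=np.abs(np.gradient(g[185:215,300:345].mean(1),axis=0)).sum(1);print("front rows",(185+np.argsort(d)[-4:]).tolist(),"x@198",toworld(w,[(322,198)],np.median(a[:,0])+.02)[0,0].round(4))
    o=[]
    for v in range(*pr,3):
        q=w["image"][v,265:375,2].astype(int);k=np.where(q>115)[0]+265
        if len(k): o.append(toworld(w,[(k.min(),v),(k.max()+1,v)],.105).mean(0)[:2])
    o=np.array(o)
    if len(o): print("pin y",np.median(o,0).round(4))
E
python3 - <<'E'
from h import *
for f,p in (("w2",(0,20)),("w3",(140,181)),("w9",(0,20))): print(f);sub3(load(f),p)
w=load("w9")["image"]; print(w[210,250:275].tolist()[::3],w[210,372:395].tolist()[::3])
E
```

```text
w2
sleeve z,y,L,R,x [ 1.050e-01 -8.600e-03  2.620e+02  3.850e+02  5.708e-01]
front rows [196, 199, 197, 198] x@198 0.5855
pin y [ 0.6433 -0.0065]
w3
sleeve z,y,L,R,x [ 1.069e-01 -7.900e-03  2.620e+02  3.850e+02  6.443e-01]
front rows [197, 198, 193, 194] x@198 0.66
pin y [ 0.6695 -0.0054]
w9
sleeve z,y,L,R,x [ 1.097e-01 -9.400e-03  2.630e+02  3.920e+02  5.694e-01]
front rows [209, 208, 206, 207] x@198 0.5855
pin y [ 0.6412 -0.0066]
[[166, 102, 68], [165, 99, 68], [164, 100, 68], [164, 100, 70], [254, 188, 128], [255, 198, 133], [255, 203, 138], [255, 203, 137], [255, 203, 137]] [[255, 220, 149], [255, 222, 149], [255, 221, 149], [255, 223, 153], [255, 224, 153], [255, 206, 137], [127, 85, 53], [125, 83, 53]]
```

View pics/w9.png

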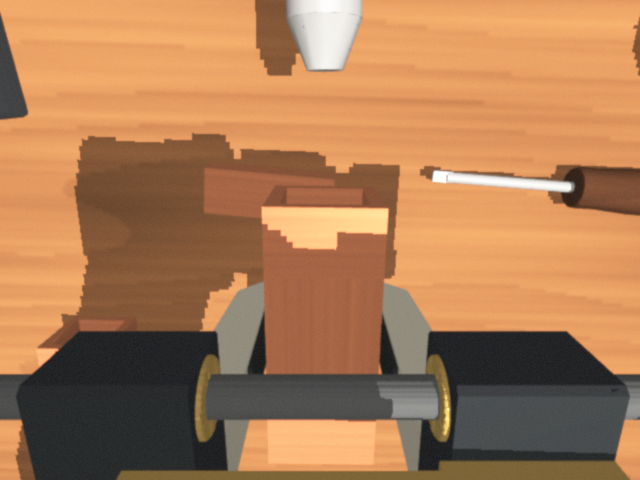

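```bash
python3 - <<'E'
from h import *
w=load("w9")
f=toworld(w,[(262,208),(388.5,208)],.125);r=toworld(w,[(266,340),(382,340)],.125)
print(f.round(4),r.round(4),f.mean(0),r.mean(0))
n=toworld(w,[(306,70),(343,70),(287,6),(361,6)],.105);print(n.round(4),n[:2].mean(0),n[2:].mean(0))
print((-w["R"].T@w["t"]).round(4))
E
```

```text
[[ 0.5809  0.0113  0.125 ]
 [ 0.582  -0.028   0.125 ]] [[ 0.5347  0.0106  0.125 ]
 [ 0.5358 -0.0291  0.125 ]] [ 0.58142472 -0.00831309  0.125     ] [ 0.53521555 -0.0092538   0.125     ]
[[ 0.623  -0.0009  0.105 ]
 [ 0.6233 -0.013   0.105 ]
 [ 0.6417  0.0054  0.105 ]
 [ 0.6423 -0.0179  0.105 ]] [ 0.62313107 -0.00694172  0.105     ] [ 0.64202038 -0.0062335   0.105     ]
[ 0.6116 -0.0067  0.2551]
```

Height looks about 1 mm low and y about 0.9 mm short. I'll correct both and slide on.

Call:
move_arm(commands=[[0,0.9,1.5,0.005],[15,0.4,0,0],[15,0.4,0,0],[15,0.4,0,0],[0,0,0,0]])

```text
time: 15.32
tool_pos: [0.583, -0.0053, 0.092]
tcp_rot: [-0.0, 1.0, 0.017, 0.002]
ft_force: [0.5, 0.1, -2.1]
grip_width: 0.0398
```

Call:
move_arm(commands=[[6,0.1,0,0],[6,0.1,0,0],[6,0.2,0,0],[0,0,0,0]])

```text
time: 15.65
tool_pos: [0.5997, -0.0051, 0.0918]
tcp_rot: [-0.0, 1.0, 0.016, 0.001]
ft_force: [1.6, 0.3, -2.3]
grip_width: 0.0399
```

Call:
move_arm(commands=[[2,0,0,0],[2,0.1,0,0],[2,0.1,0,0],[0,0,0,0]])

```text
time: 15.98
tool_pos: [0.605, -0.0049, 0.0917]
tcp_rot: [-0.0, 1.0, 0.016, 0.0]
ft_force: [0.7, 0.3, -2.1]
grip_width: 0.0398
```

Call:
move_arm(commands=[[2,0,0,0],[2,0.1,0,0],[2,0.1,0,0],[0,0,0,0]])

```text
time: 16.32
tool_pos: [0.6112, -0.0047, 0.0917]
tcp_rot: [-0.0, 1.0, 0.016, 0.0]
ft_force: [0.9, 0.8, -2.3]
grip_width: 0.0397
```

Call:
move_arm(commands=[[2,0,0,0],[2,0.1,0,0],[0,0,0,0]])

```text
time: 16.57
tool_pos: [0.6152, -0.0046, 0.0917]
tcp_rot: [-0.0, 1.0, 0.016, 0.0]
ft_force: [0.2, 0.5, -2.3]
grip_width: 0.0393
```

```bash
python3 - <<'E'
from h import *
s=readout.observe();print(s["tool_pos"],s["tcp_rot"],s["ft_force"],s["grip_width"])
w=cap("wrist","w10");sub3(w)
E
```

```text
[ 0.61518693 -0.00459719  0.09172921] [-4.70690488e-05  9.99865403e-01  1.64030166e-02  3.39634228e-04] [ 0.16862825  0.50618238 -2.30686252] 0.03933465226266446
sleeve z,y,L,R,x [ 1.068e-01 -5.600e-03  2.625e+02  3.880e+02  6.505e-01]
front rows [203, 208, 204, 207] x@198 0.6656
pin y [ 0.6751 -0.0052]
```

No contact at 79 mm of travel, so it is already past the first sleeve's stopping point. Continuing gently.

Call:
move_arm(commands=[[2,0,0,0],[2,0.1,0,0],[2,0,0,0],[0,0,0,0]])

```text
time: 16.95
tool_pos: [0.6213, -0.0045, 0.0917]
tcp_rot: [-0.0, 1.0, 0.016, 0.0]
ft_force: [0.2, -0.5, -2.0]
grip_width: 0.0393
```

Call:
move_arm(commands=[[2,0,0,0],[2,0.1,0,0],[2,0,0,0],[0,0,0,0]])

```text
time: 17.28
tool_pos: [0.6272, -0.0044, 0.0917]
tcp_rot: [-0.0, 1.0, 0.016, 0.0]
ft_force: [0.6, 0.1, -2.6]
grip_width: 0.0395
```

It is well past 40 mm of pin with no force, so this one fits. Sliding home.

Call:
move_arm(commands=[[4,0.1,0,0],[4,0.1,0,0],[4,0.1,0,0],[4,0.1,0,0],[0,0,0,0]])

```text
time: 17.7
tool_pos: [0.6439, -0.004, 0.0918]
tcp_rot: [-0.0, 1.0, 0.016, 0.001]
ft_force: [-0.2, -0.9, -1.7]
grip_width: 0.0398
```

Call:
move_arm(commands=[[2,0,0,0],[2,0.1,0,0],[2,0,0,0],[0,0,0,0]])

```text
time: 18.03
tool_pos: [0.6491, -0.0039, 0.0917]
tcp_rot: [-0.0, 1.0, 0.016, 0.0]
ft_force: [0.6, -0.1, -2.4]
grip_width: 0.0399
```

Call:
move_arm(commands=[[2,0,0,0],[0,0,0,0],[0,0,0,0]])

```text
time: 18.28
tool_pos: [0.6504, -0.004, 0.0916]
tcp_rot: [0.0, 1.0, 0.016, -0.0]
ft_force: [-0.7, -0.8, -2.1]
grip_width: 0.0399
```

Call:
move_arm(commands=[[2,0,0,0],[0,0,0,0],[0,0,0,0]])

```text
time: 18.53
tool_pos: [0.6504, -0.0041, 0.0914]
tcp_rot: [0.0, 1.0, 0.017, -0.003]
ft_force: [-5.7, 0.1, 0.6]
grip_width: 0.0397
```

Call:
move_arm(commands=[[1,0,-1,0],[0,0,0,0],[0,0,0,0]])

```text
time: 18.78
tool_pos: [0.6505, -0.0042, 0.0904]
tcp_rot: [0.0, 1.0, 0.017, -0.004]
ft_force: [-7.1, 0.2, 1.3]
grip_width: 0.0399
```

Call:
move_arm(commands=[[0,0,0,0],[0,0,0,0],[0,0,0,0],[0,0,0,0],[0,0,0,0]], gripper=-0.7)

```text
time: 19.2
tool_pos: [0.6544, -0.0039, 0.0911]
tcp_rot: [-0.0, 1.0, 0.016, 0.001]
ft_force: [0.5, -0.1, -0.5]
grip_width: 0.0686
```

Call:
move_arm(commands=[[0,0,10,0],[0,0,25,0],[0,0,35,0],[0,0,20,0],[0,0,0,0]])

```text
time: 19.62
tool_pos: [0.6576, -0.0038, 0.1876]
tcp_rot: [-0.0, 1.0, 0.016, 0.006]
ft_force: [0.7, 0.2, 0.0]
grip_width: 0.0789
```

```bash
python3 - <<'E'
from h import *
s=readout.observe();print(s["time"],s["tool_pos"],s["tcp_rot"],s["ft_force"],s["grip_width"])
w=cap("wrist","w11");t=cap("side","s11")["image"]
a=np.vstack([cv2.resize(w["image"],(533,400))[:360],cv2.resize(t[170:262,190:330],(365,240))[:, :].repeat(1,1) if 0 else cv2.copyMakeBorder(cv2.resize(t[170:262,190:330],(365,240)),0,0,0,168,0)])
cv2.imwrite("pics/c11.png",a[:,:,::-1]);print(a.shape)
E
```

```text
19.6167 [ 0.65760575 -0.00382386  0.18755766] [-9.01916282e-05  9.99845966e-01  1.63388153e-02  6.40937152e-03] [0.72691504 0.23053451 0.0122614 ] 0.07887812178187537
(600, 533, 3)
```

View pics/c11.png

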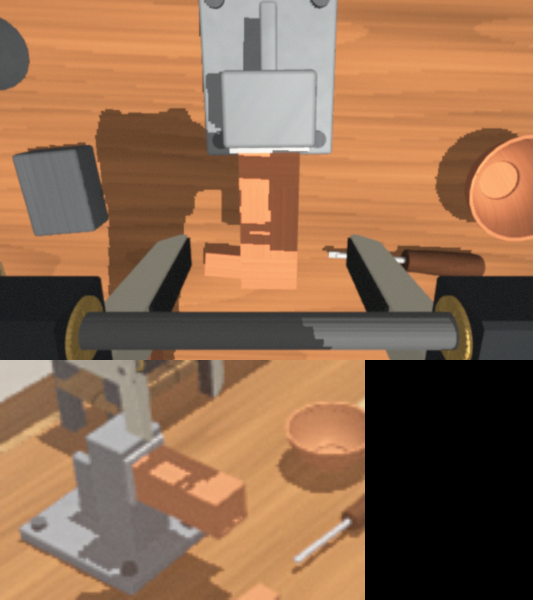

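The sleeve sits flush against the stop plate on the pin (wrist part at (270,215), side part at (190,485)). Third sleeve next, to the bin: the fit is already settled since exactly one fits.

Call:
move_arm(commands=[[-32.5,19.3,0,-0.007],[-32.5,19.3,0,-0.007],[-32.5,19.3,0,-0.007],[-32.5,19.3,0,-0.007],[-32.5,19.3,0,0]], gripper=-1)

```text
time: 20.13
tool_pos: [0.4884, 0.093, 0.1794]
tcp_rot: [0.0, 1.0, 0.002, -0.002]
ft_force: [-0.5, 0.5, 0.5]
grip_width: 0.093
```

Call:
move_arm(commands=[[-32.5,19.3,-20,0],[-30,19.3,-35,0],[0,0,-30,0],[0,0,-15,0],[0,0,0,0]])

```text
time: 20.55
tool_pos: [0.4307, 0.1269, 0.0837]
tcp_rot: [0.001, 1.0, 0.003, -0.004]
ft_force: [0.3, -0.2, -0.8]
grip_width: 0.093
```

Call:
move_arm(commands=[[0,0,0,0],[0,0,0,0]])

```text
time: 20.72
tool_pos: [0.435, 0.1273, 0.0874]
tcp_rot: [-0.0, 1.0, 0.002, 0.0]
ft_force: [-0.2, 0.0, 0.9]
grip_width: 0.0925
```

```bash
python3 - <<'E'
from h import *
w=cap("wrist","w12");s=readout.observe();print(s["time"],s["tool_pos"],s["tcp_rot"],s["ft_force"],s["grip_width"])
for v in (150,165,180,195,210,240):
    g=np.abs(np.diff(cv2.GaussianBlur(w["image"],(3,3),0)[v].astype(int),axis=0)).sum(1)
    k=[u for u in range(200,440) if g[u]>30 and g[u]==g[u-3:u+4].max()];print(v,k,toworld(w,[(u+.5,v) for u in k],.04)[:,:2].round(4).tolist())
E
```

```text
20.7667 [0.43541941 0.12740971 0.08776775] [-2.44480432e-04  9.99997556e-01  2.02908663e-03  8.42912428e-04] [1.07133548 0.04139583 0.36916341] 0.09278992083329318
150 [217] [[0.4925, 0.1781]]
165 [245] [[0.4852, 0.1647]]
180 [398] [[0.4781, 0.0884]]
195 [343, 397] [[0.4704, 0.1158], [0.4705, 0.0885]]
210 [396] [[0.4627, 0.0886]]
240 [292, 342, 395] [[0.4464, 0.142], [0.4466, 0.1159], [0.4467, 0.0883]]
```

Call:
move_arm(commands=[[-5,3,-35,0],[0,0,-30,0],[0,0,-13,0],[0,0,0,0]])

```text
time: 21.1
tool_pos: [0.4288, 0.13, 0.0076]
tcp_rot: [0.001, 1.0, 0.002, -0.002]
ft_force: [-0.1, 0.5, 0.2]
grip_width: 0.0931
```

Call:
move_arm(commands=[[0,0,0,0],[0,0,0,0],[0,0,0,0],[0,0,0,0],[0,0,0,0]], gripper=1)

```text
time: 21.52
tool_pos: [0.4302, 0.1306, 0.01]
tcp_rot: [-0.0, 1.0, 0.002, 0.001]
ft_force: [-0.3, -0.0, 0.4]
grip_width: 0.0641
```

Call:
move_arm(commands=[[0,0,0,0],[0,0,0,0],[0,0,0,0],[0,0,0,0],[0,0,0,0]])

```text
time: 21.93
tool_pos: [0.4298, 0.1314, 0.0092]
tcp_rot: [-0.001, 1.0, 0.003, 0.0]
ft_force: [-1.3, 2.4, 2.3]
grip_width: 0.0399
```

Call:
move_arm(commands=[[0,0,30,0],[0,0,40,0],[0,0,40,0],[0,0,30,0],[0,0,0,0]])

```text
time: 22.35
tool_pos: [0.4328, 0.1311, 0.1539]
tcp_rot: [-0.002, 1.0, 0.002, 0.005]
ft_force: [1.5, 0.1, -2.9]
grip_width: 0.0401
```

Call:
move_arm(commands=[[5,-39.5,0,0],[5,-39.5,0,0],[5,-39.5,0,0],[5,-39.5,0,0],[3,-39.5,0,0]])

```text
time: 22.77
tool_pos: [0.4513, -0.069, 0.1477]
tcp_rot: [0.0, 1.0, 0.002, -0.001]
ft_force: [0.8, 0.8, -1.7]
grip_width: 0.0398
```

Call:
move_arm(commands=[[0,-39.5,0,-0.012],[0,-39.5,0,-0.012],[0,-39.5,0,-0.012],[0,-39.5,0,-0.012],[0,-39.5,0,-0.012]])

```text
time: 23.18
tool_pos: [0.4505, -0.2661, 0.1472]
tcp_rot: [-0.001, 1.0, -0.028, -0.002]
ft_force: [1.1, 0.5, -2.7]
grip_width: 0.0401
```

Call:
move_arm(commands=[[0,-39.5,0,0],[0,-39.5,0,0],[0,-39.5,0,0],[0,-35,0,0],[0,0,0,0]])

```text
time: 23.6
tool_pos: [0.4475, -0.4282, 0.1466]
tcp_rot: [0.004, 0.999, -0.034, -0.002]
ft_force: [-0.6, -0.8, -2.4]
grip_width: 0.0397
```

Call:
move_arm(commands=[[0,0,0,0],[0,0,0,0]])

```text
time: 23.77
tool_pos: [0.4514, -0.4164, 0.1469]
tcp_rot: [-0.002, 1.0, -0.028, -0.002]
ft_force: [0.8, 0.6, -2.4]
grip_width: 0.0399
```

```bash
python3 - <<'E'
from h import *
w=cap("wrist","w13");s=readout.observe();print(s["time"],s["tool_pos"],s["tcp_rot"],s["ft_force"],s["grip_width"])
for v in (100,130,160):
    g=np.abs(np.diff(cv2.GaussianBlur(w["image"],(3,3),0)[v].astype(int),axis=0)).sum(1)
    k=[u for u in range(60,600) if g[u]>60 and g[u]==g[u-3:u+4].max()];print(v,k,toworld(w,[(u+.5,v) for u in k],.06)[:,:2].round(4).tolist())
E
```

```text
23.8167 [ 0.4521982  -0.41562491  0.14737704] [-0.00186081  0.99964136 -0.02668876 -0.00118173] [ 0.1709876   0.63074867 -2.2566739 ] 0.04003543553960379
100 [98, 104, 142, 389, 407, 427, 433, 593] [[0.5398, -0.2955], [0.5396, -0.2989], [0.5384, -0.3204], [0.5307, -0.4593], [0.5302, -0.4694], [0.5295, -0.4806], [0.5294, -0.484], [0.5244, -0.5736]]
130 [102, 108, 174, 387, 425, 431, 592] [[0.5234, -0.2945], [0.5232, -0.2979], [0.5211, -0.3359], [0.5144, -0.458], [0.5132, -0.4797], [0.513, -0.4832], [0.5079, -0.575]]
160 [198, 226, 314, 328, 366, 384, 406, 423, 428] [[0.5033, -0.3473], [0.5024, -0.3637], [0.4996, -0.4152], [0.4992, -0.4234], [0.4979, -0.4455], [0.4974, -0.456], [0.4967, -0.4689], [0.4961, -0.4788], [0.496, -0.4817]]
```

Call:
move_arm(commands=[[0,-8,-25,0],[0,0,-32,0],[0,0,-32,0],[0,0,-27,0],[0,0,-13,0]])

```text
time: 24.23
tool_pos: [0.4511, -0.4218, 0.0162]
tcp_rot: [-0.003, 1.0, -0.026, -0.003]
ft_force: [-0.2, 0.0, -2.6]
grip_width: 0.0398
```

Call:
move_arm(commands=[[0,0,0,0],[0,0,0,0]])

```text
time: 24.4
tool_pos: [0.4532, -0.4251, 0.0202]
tcp_rot: [-0.0, 1.0, -0.027, -0.0]
ft_force: [-0.5, -0.7, -1.9]
grip_width: 0.0401
```

Call:
move_arm(commands=[[0,0,0,0],[0,0,0,0],[0,0,0,0]], gripper=-0.15)

```text
time: 24.65
tool_pos: [0.454, -0.4273, 0.0225]
tcp_rot: [0.002, 1.0, -0.028, 0.002]
ft_force: [0.4, 0.2, 0.4]
grip_width: 0.0522
```

Call:
move_arm(commands=[[0,0,25,0],[0,0,40,0],[0,0,41,0],[0,0,41,0],[0,0,0,0]])

```text
time: 25.07
tool_pos: [0.4572, -0.4304, 0.1781]
tcp_rot: [0.007, 1.0, -0.028, 0.008]
ft_force: [1.1, -1.5, 0.5]
grip_width: 0.0535
```

Call:
move_arm(commands=[[-20,-35,20,0],[-20,-35,20,0],[-20,-35,20,0],[0,0,0,0],[0,0,0,0]])

```text
time: 25.48
tool_pos: [0.3946, -0.5271, 0.2251]
tcp_rot: [0.003, 1.0, -0.031, 0.001]
ft_force: [0.1, 0.3, 0.0]
grip_width: 0.0536
```

```bash
python3 - <<'E'
from h import *
s=readout.observe();print(s["time"],s["tool_pos"],s["ft_force"],s["grip_width"])
cap("side","s14");t=cap("top","t14")["image"];a=load("s14")["image"]
im=np.vstack([cv2.resize(t[110:350,110:540],(800,446))[:300+60],cv2.resize(a[110:270,170:500],(495,240)).copy() if 0 else cv2.copyMakeBorder(cv2.resize(a[110:270,170:500],(495,240)),0,0,0,305,0)])
cv2.imwrite("pics/c14.png",im[:,:,::-1]);print(im.shape)
t0=load("top0")["image"];d=np.abs(t.astype(int)-t0).sum(2)>90
for n,(u,v,r) in dict(offcut=(307,231,18),bowl=(405,196,18),block=(244,202,14),can=(221,153,14),hammer=(168,194,40),mallet=(480,195,40),driver=(372,230,30),tray=(180,272,35)).items():
    print(n,d[v-r//2:v+r//2,u-r:u+r].mean().round(3))
E
```

```text
25.4833 [ 0.394558   -0.52705632  0.22509084] [0.14231738 0.30309576 0.0255669 ] 0.05360758583025841
(600, 800, 3)
offcut 0.0
bowl 0.0
block 0.0
can 0.0
hammer 0.0
mallet 0.0
driver 0.0
tray 0.0
```

View pics/c14.png

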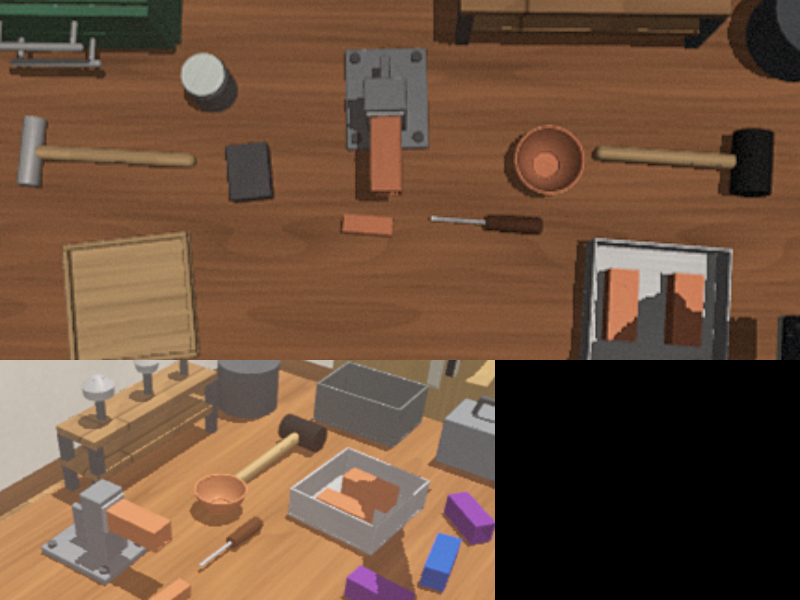

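The last picture shows the fitting sleeve on the pin against the plate (385,152), both rejects in the bin at (622,305) and (685,310), and the bystanders unmoved. The gripper is empty and clear, so I'm handing in.

```bash
python3 -c "
from workcell import ticket;print(ticket.finish_job())"
```

```text
the job is handed in; nothing more can be done
None
```

The middle of the three copper sleeves fits and is on the pin, fully home against the stop plate. The other two are in the steel bin, everything is released, and I handed the job in at about 25.5 s.

- **Sleeve nearest the bin (right):** it stopped with about 35 mm of pin inside. My first try was off-centre by about 2 mm in height and 1 mm sideways, so I re-centred it to about 0.4 mm. It stopped again at about 17 N, so I put it in the bin.
- **Middle sleeve:** it slid on freely past the step. The only force was about 6–7 N at the end, where it met the stop plate.
- **Left sleeve:** I did not try it on the pin. Only one sleeve fits and I had already found it, so it went straight into the bin.

**Last checks:** the final top and side pictures show the sleeve on the pin against the plate, both rejects lying in the bin, and the gripper empty and clear. The top-camera comparison with the start showed no change around the tools and scraps. No check failed at the end. During the work, measured tool positions differed from the commanded ones by 1–2 mm.

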